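Change over the guarded test boxes

ROBOT

A 6-joint arm with a two-finger parallel gripper is mounted at the origin on the work surface. World frame = base frame: x ahead of the robot, y to its left, z up, the work surface at z = 0. Lengths are in m, angles in degrees, forces in N, time in s.
With the tool pointing down it reaches from about 0.35 to 0.85 m from the base axis. Payload 8.1 kg.
Tool frame: the origin (TCP) lies where the fingers leave the gripper's body, on its centre line; the fingertips stand 84 mm ahead of it and the grasp point (between the pads) lies 65 mm ahead of it; z points along the fingers, y is the line along which they close (so a half turn about z gives the same grasp; the last joint's range is limited). The gripper opens to 93 mm and grips with 3 to 60 N. Pads are 15 mm wide; open, the fingers measure 128 mm over their backs; the gripper's body (75 mm by 188 mm) begins 65 mm behind the grasp point.
Start: joints at [-4.893, 7.471, 85.268, -0, 87.261, -4.893], TCP at [0.6, 0, 0.303] pointing down, gripper open.
Joint ranges: [-169.43, 169.43], [-51.17, 129.36], [1.28, 143.12], [-76.62, 256.62], [0, 156.53], [-152.29, 152.29]. Speed limits (degrees/s): [136.94, 136.94, 159.86, 180, 180, 180].

INTERFACE

Orientations are given as [roll, pitch, yaw] about the fixed x, y, z axes, in that order (R = Rz(yaw) Ry(pitch) Rx(roll)).
In Python, from bench import telemetry, eyes, order gives the robot as it stands. The module is installed in compiled form; this text tells all that it offers.
- The arm moves only by the tool carry_out, never from a script. Its arguments are lists of equal length, an entry for each row: "translation": the shift along the tool's x, y, z in cm, a list of three; "rotation": the turn, a rotation vector about the tool's x, y, z in rad, a list of three. A call has exactly 10 rows; each row shifts and turns the commanded pose from where the row before left it, along the tool's axes as they then stand; what a row does not reach is not made up. A row lasts 1/10 s, in which the tool goes at most 50 mm and 8.59 degrees, less where a joint would pass 70% of its speed; a pose out of reach is approached as far as the arm can. A call is refused whole if a number of a shift passes 5 or a number of a turn 0.15, either way. A call with a gripper value outside its range is refused whole. "hand" is the closure, from 0 (fully open) to 1 (shut), set as the call begins (left out, the last holds). The fingers move at their own pace and stop on an object; "grip_force" is the grip in N (left out, the last holds). Time passes only in rows, so rows that do not move let the fingers close, or fill a call up. It gives the time, the measured TCP pose, the force, the opening and the grip force at its end, in the units of the state.
- telemetry.read_state(): the state, without advancing time (a new reading comes with each control period).
- eyes.get_image(name): name is "scene" or "side" or "wrist"; returns (picture, depth): 480x640x3 uint8, red, green, blue; 480x640 float32, m along the optical axis (not along the pixel's ray), 0 where there is no reading.
- eyes.calibration(name): a dict with "camera_matrix" (3x3 intrinsics, pixels), "view" (4x4, takes a point from world to camera coordinates). Camera axes: x right, y down, z forward; pixel columns grow to the right and rows downward; lengths in m; the calibration is good to about 2 mm. A picture is of the moment at which its call begins: read the wrist's pose just before it. calibration takes no time and is no camera call; for the wrist camera it gives the pose at the moment of the call.
- order.hand_in(): hands the job in; it is judged then, once.
The state is a dict: "clock": time; "joint_positions": joint angles; "qd": joint speeds; "joint_torque": joint torques, N m; "tcp_pos": TCP position; "tool_rot": TCP orientation; "contact_force": force on the tool from outside, world axes, zero at the start; "torque": the same for the moment, N m; "width": finger opening in m; "grasp_force": force on a finger pad.
Only numpy, scipy, OpenCV 4.12 (cv2) and the standard library are available. Lean on these libraries where they do the work, as an engineer would, in place of code of your own. Each camera call takes 0.05 s, during which the arm holds its last target. There are 200 camera calls.

TASK

The blue hand knob has been tested and the brass fitting is next. On the box that holds the blue knob slide the clear top guard fully shut, and on the box that holds the brass fitting slide the guard fully open; then let go of both.

Things in the scene. Friction and masses are not known exactly. Their poses are not given: they have to be found in the camera images.
- guard_blue (a joint): Clear plate with yellow front edge (112 x 108 x 5 mm, top face 71 mm above table) sliding level in rails on the grey test box (240 x 130 x 76 mm, part well nearer the robot, closed housing behind) that holds the blue plastic hand knob (72 mm across). Value in m: 0 = fully shut over the well, at its front stop; 0.100 = fully open, at its rear stop. Stays where left; takes about 2.5 N to move.
- blue_grip (a point): On the guard to be shut: middle of its upright black grip bar (12 mm thick along the slide, 60 mm wide, 40 mm tall, top 111 mm above table), 16 mm below the bar's top, 24 mm above the clear plate; moves with it. x: level, along the rails, the opening direction (away from the robot, turned up to 0.25 rad); y along the bar; z up.
- guard_brass (a joint): The same kind of guard, same sizes and joint values (0 shut, 0.100 fully open, about 2.5 N), on the like box that holds the brass fitting (stepped turned part, 60 mm across its foot, 45 mm tall). A third like box, with a grey steel part, is not in the job. The three boxes stand side by side, change places, and their guards start part-way.
- brass_grip (a point): On the guard to be opened: the same point on its black grip bar (12 mm thick along the slide, 60 mm wide, 40 mm tall, top 111 mm above table), 16 mm below the bar's top, 24 mm above the clear plate; moves with it. x: level, along the rails, the opening direction (away from the robot); y along the bar; z up.

How it is judged:
By the outcome, as a careful person would: the job done as asked, in the order asked, and still so for the second after the job is handed in, with the robot touching nothing.
It also fails if it takes over 48 s, if anything falls off the work surface, if the arm or the gripper's body presses on something with over 40 N, if the wrist force passes 120 N, or if a joint passes its speed limit or range.

## Working session

There is one attempt and no reset: what is moved stays moved. The work goes in short steps, Python scripts to look and compute and a tool call to move; the robot and the scene stay as the last step left them, time stands still between calls to the robot, and variables do not carry over. Pictures are saved under pics/ and viewed, at most 10 in all, crops included, and the job is handed in when it is done.

Besides the shell and the picture viewer there is one more tool, called after "Emit:" by a JSON object that holds its "op" and its "data", one argument or row to a line. carry_out: Moves the arm, as the interface text tells. Its arguments: {"type":"object","properties":{"translation":{"type":"array","items":{"type":"array","items":{"type":"number"}}},"rotation":{"type":"array","items":{"type":"array","items":{"type":"number"}}},"hand":{"type":"number"},"grip_force":{"type":"number"}},"required":["translation","rotation"]}

```bash
mkdir -p pics; python3 - <<'E'
from bench import telemetry, eyes, order
import cv2,numpy as np
s=telemetry.read_state();print(s['clock'],s['tcp_pos'],s['tool_rot'],s['width'])
for n in ['scene','side']:
    p,d=eyes.get_image(n);c=eyes.calibration(n)
    cv2.imwrite(f'pics/{n}0.png',p[:,:,::-1]);np.savez(f'pics/{n}0.npz',p=p,d=d,K=c['camera_matrix'],V=c['view'])
    print(np.round(np.linalg.inv(c['view']),2).tolist())
E
```

```text
0.0 [5.99588751e-01 6.59556040e-05 3.01710765e-01] [-1.79896378e+02 -8.86903527e-03  9.00024863e+01] 0.093417052862743
[[0.85, 0.43, -0.29, 0.79], [0.52, -0.69, 0.51, -0.55], [0.02, -0.59, -0.81, 0.96], [0.0, 0.0, 0.0, 1.0]]
[[0.95, -0.23, 0.21, 0.2], [-0.31, -0.69, 0.65, -0.79], [-0.0, -0.68, -0.73, 0.98], [0.0, 0.0, 0.0, 1.0]]
```

View pics/scene0.png

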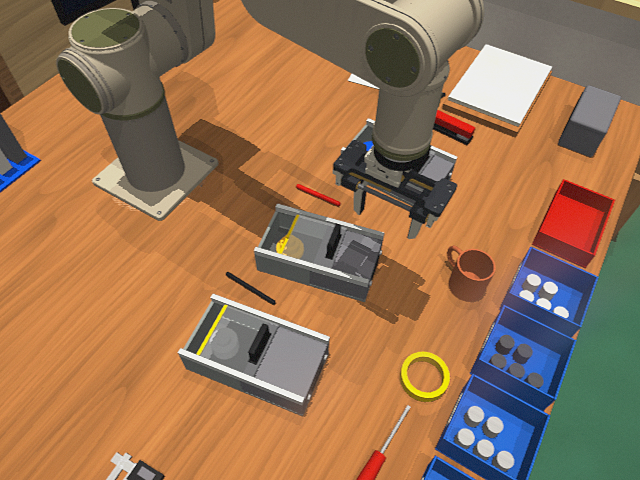

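View pics/side0.png

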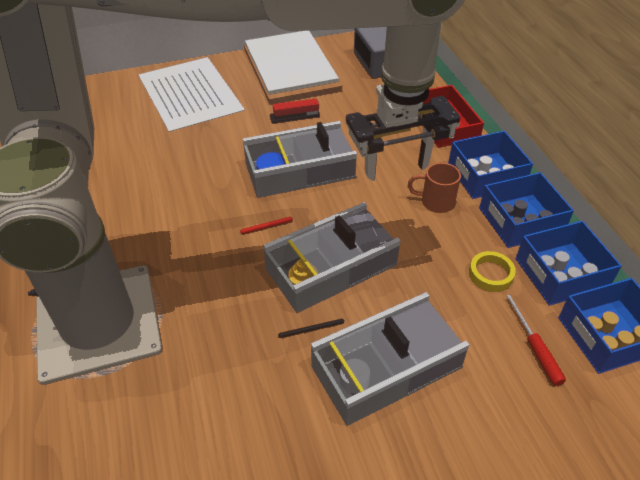

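The side view shows the blue knob's box at the back with its grip bar near (322,137), brass in the middle with its bar near (346,232), and steel nearest at (396,337). Next I'll measure the bars and box directions.

```bash
cat > h.py <<'E'
import numpy as np,cv2
def world(d,K,V):
    v,u=np.mgrid[:480,:640]
    P=np.stack([(u-K[0,2])/K[0,0]*d,(v-K[1,2])/K[1,1]*d,d,np.ones_like(d)],-1)
    return (P@np.linalg.inv(V).T)[...,:3]
def bars(p,d,K,V,seeds,r=35):
    W=world(d,K,V)
    dark=(p.max(2)<70)&(W[...,2]>.082)&(W[...,2]<.118)&(d>0)
    dark=cv2.morphologyEx(dark.astype(np.uint8),cv2.MORPH_OPEN,np.ones((2,2)))
    n,l,st,c=cv2.connectedComponentsWithStats(dark)
    for i in range(1,n):
        if st[i,4]<40: continue
        q=W[l==i]; t=q[q[:,2]>.1085]
        print('px',c[i].round(),'n',st[i,4],'mean',q.mean(0).round(4),'zmax',q[:,2].max().round(4))
        if len(t)>8:
            (cx,cy),(w,h),a=cv2.minAreaRect((t[:,:2]*1000).astype(np.float32))
            print('   top n',len(t),'rect',round(cx,1),round(cy,1),round(w,1),round(h,1),round(a,1))
def rails(W,p,box):
    pass
E
python3 - <<'E'
from h import *
for n in ['scene','side']:
    f=np.load(f'pics/{n}0.npz');print(n);bars(f['p'],f['d'],f['K'],f['V'],None)
    W=world(f['d'],f['K'],f['V'])
    # bright rail tops z~.076
    p=f['p'];m=((p.min(2)>140)&(abs(W[...,2]-.076)<.006)).astype(np.uint8)
    k,l,st,c=cv2.connectedComponentsWithStats(m,connectivity=8)
    for i in range(1,k):
        if st[i,4]<80: continue
        q=W[l==i][:,:2]*1000
        (cx,cy),(w,h),a=cv2.minAreaRect(q.astype(np.float32));print(' rail',c[i].round(),round(cx),round(cy),round(w),round(h),round(a,1))
    # yellow strip
    hsv=cv2.cvtColor(p,cv2.COLOR_RGB2HSV);m=cv2.inRange(hsv,(24,150,100),(33,255,255))
    k,l,st,c=cv2.connectedComponentsWithStats(m,connectivity=8)
    for i in range(1,k):
        if st[i,4]<30: continue
        q=W[l==i];print(' yel',c[i].round(),st[i,4],np.median(q,0).round(3),q.min(0).round(3),q.max(0).round(3))
E
```

```text
scene
px [136.   2.] n 41 mean [-0.3856  0.3898  0.1267] zmax 0.9592
px [  5. 134.] n 160 mean [-0.2909 -0.1512  0.1009] zmax 0.9592
   top n 27 rect 241.1 -349.7 21.6 1163.9 69.3
px [424. 161.] n 53 mean [0.5616 0.3051 0.0829] zmax 0.102
px [334. 241.] n 233 mean [ 0.5064 -0.0081  0.1   ] zmax 0.1145
   top n 102 rect 504.2 -4.5 9.4 56.3 12.6
px [260. 343.] n 358 mean [ 0.5107 -0.27    0.1126] zmax 0.9592
   top n 160 rect 632.0 -402.0 36.9 424.2 42.6
 rail [444. 152.] 587 363 15 65 88.8
 rail [342. 223.] 492 56 77 11 11.4
 rail [301. 262.] 470 -72 205 13 13.2
 rail [271. 317.] 483 -206 238 12 10.0
 rail [239. 373.] 499 -304 239 56 8.6
 yel [286. 238.] 138 [ 0.403 -0.034  0.07 ] [ 0.373 -0.546  0.008] [0.789 0.027 0.959]
 yel [211. 330.] 213 [ 0.405 -0.279  0.07 ] [ 0.37  -0.546  0.005] [ 0.789 -0.225  0.959]
 yel [425. 377.] 831 [ 0.781 -0.14   0.023] [ 0.73  -0.546 -0.002] [ 0.82  -0.087  0.959]
side
px [323. 136.] n 170 mean [0.553  0.2892 0.1009] zmax 0.1152
   top n 66 rect 553.7 296.6 55.3 12.3 88.6
px [346. 231.] n 320 mean [ 0.5006 -0.0108  0.1001] zmax 0.1153
   top n 120 r
[... 206 characters left out ...]
n 189 rect 500.9 -265.9 13.0 59.1 9.9
 rail [279. 133.] 469 364 18 180 88.3
 rail [306. 161.] 496 243 238 23 0.4
 rail [328. 219.] 491 55 76 13 15.0
 rail [337. 267.] 468 -71 203 16 13.6
 rail [369. 320.] 480 -206 238 14 9.8
 rail [406. 372.] 501 -323 240 15 9.7
 yel [282. 150.] 72 [0.457 0.306 0.071] [ 0.197 -0.788  0.067] [0.46  0.36  0.975]
 yel [297. 250.] 44 [ 0.401 -0.004  0.071] [ 0.393 -0.031  0.068] [0.408 0.025 0.075]
 yel [493. 268.] 540 [ 0.773 -0.134  0.024] [ 0.197 -0.788  0.009] [ 0.82  -0.088  0.975]
 yel [310. 268.] 46 [ 0.413 -0.057  0.071] [ 0.407 -0.075  0.067] [ 0.42  -0.039  0.075]
 yel [346. 366.] 214 [ 0.405 -0.281  0.071] [ 0.395 -0.331  0.066] [ 0.416 -0.228  0.076]
```

Blue bar is at about (0.554, 0.30) with yaw about -1.5°, and brass at (0.502, -0.006) with yaw about 13°. I'll move above the blue one now.

Emit:
{"op": "carry_out", "data": {
  "translation": [
    [2,-0.3,0],
    [3.5,-0.6,0],
    [4,-0.6,0],
    [4,-0.6,0],
    [4,-0.6,0],
    [4,-0.6,0],
    [4,-0.6,0],
    [3,-0.5,0],
    [1.5,-0.2,0],
    [0,0,0]
  ],
  "rotation": [
    [0,0,0],
    [0,0,0],
    [0,0,0],
    [0,0,0],
    [0,0,0],
    [0,0,0],
    [0,0,0],
    [0,0,0.026],
    [0,0,0],
    [0,0,0]
  ],
  "hand": 0
}}

```text
clock: 1.1
tcp_pos: [0.5538, 0.3015, 0.3021]
tool_rot: [-180.0, 0.0, 88.7]
contact_force: [0.1, -0.6, -0.1]
width: 0.093
grasp_force: 0.0
```

```bash
cat > look.py <<'E'
import sys
from bench import telemetry, eyes
from h import *
s=telemetry.read_state();print(s['clock'],np.round(s['tcp_pos'],4),np.round(s['tool_rot'],2),np.round(s['contact_force'],1))
c=eyes.calibration('wrist');p,d=eyes.get_image('wrist')
cv2.imwrite(f'pics/{sys.argv[1]}.png',p[:,:,::-1]);bars(p,d,c['camera_matrix'],c['view'],None)
E
python3 look.py w1
```

```text
1.1 [0.5538 0.3015 0.3021] [-1.7995e+02  2.0000e-02  8.8690e+01] [ 0.1 -0.6 -0.1]
px [319. 231.] n 1496 mean [0.5546 0.306  0.1103] zmax 0.3849
   top n 1352 rect 554.4 322.1 94.6 10.9 89.1
```

View pics/w1.png

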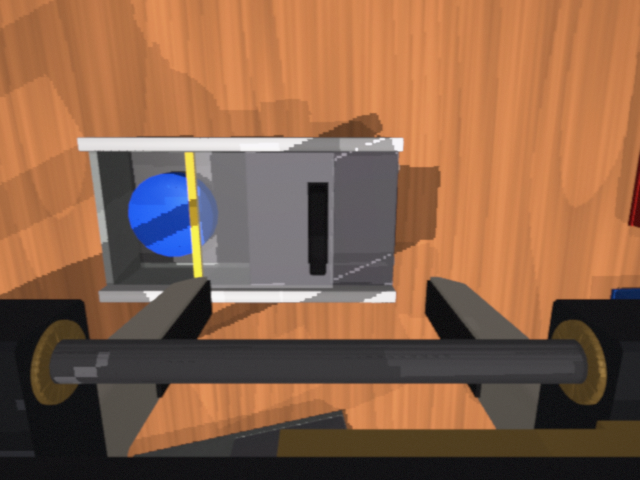

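The wrist view shows the blue knob under the guard. The bar's centre is at pixel (318,229), about 4 mm further along y. Descending and closing the gripper.

Emit:
{"op": "carry_out", "data": {
  "translation": [
    [0.4,0.05,1.5],
    [0,0,2.5],
    [0,0,3],
    [0,0,3],
    [0,0,2.2],
    [0,0,1.2],
    [0,0,0.5],
    [0,0,0],
    [0,0,0],
    [0,0,0]
  ],
  "rotation": [
    [0,0,0],
    [0,0,0],
    [0,0,0],
    [0,0,0],
    [0,0,0],
    [0,0,0],
    [0,0,0],
    [0,0,0],
    [0,0,0],
    [0,0,0]
  ]
}}

```text
clock: 2.15
tcp_pos: [0.5559, 0.3044, 0.1654]
tool_rot: [179.9, -0.1, 88.5]
contact_force: [0.2, 0.2, -0.2]
width: 0.0928
grasp_force: 0.0
```

Emit:
{"op": "carry_out", "data": {
  "translation": [
    [0,0,0],
    [0,0,0],
    [0,0,0],
    [0,0,0],
    [0,0,0],
    [0,0,0],
    [0,0,0],
    [0,0,0],
    [0,0,0],
    [0,0,0]
  ],
  "rotation": [
    [0,0,0],
    [0,0,0],
    [0,0,0],
    [0,0,0],
    [0,0,0],
    [0,0,0],
    [0,0,0],
    [0,0,0],
    [0,0,0],
    [0,0,0]
  ],
  "hand": 1,
  "grip_force": 15
}}

```text
clock: 3.15
tcp_pos: [0.555, 0.3041, 0.1637]
tool_rot: [-180.0, -0.0, 88.5]
contact_force: [0.5, -0.5, -0.0]
width: 0.0173
grasp_force: 0.0
```

Emit:
{"op": "carry_out", "data": {
  "translation": [
    [0,0,0],
    [0,0,0],
    [0,0,0],
    [0,-0.4,0],
    [0,-0.7,0],
    [0,-0.8,0],
    [0,-0.8,0],
    [0,-0.8,0],
    [0,-0.8,0],
    [0,-0.5,0]
  ],
  "rotation": [
    [0,0,0],
    [0,0,0],
    [0,0,0],
    [0,0,0],
    [0,0,0],
    [0,0,0],
    [0,0,0],
    [0,0,0],
    [0,0,0],
    [0,0,0]
  ]
}}

```text
clock: 4.15
tcp_pos: [0.5061, 0.3052, 0.1637]
tool_rot: [-180.0, 0.0, 88.5]
contact_force: [2.7, -0.6, -3.3]
width: 0.0119
grasp_force: 15.0
```

```bash
python3 look.py w2
```

```text
4.15 [0.5061 0.3052 0.1637] [-1.7999e+02  2.0000e-02  8.8530e+01] [ 2.7 -0.6 -3.3]
px [319. 288.] n 3710 mean [0.5074 0.3212 0.1104] zmax 0.2465
   top n 3143 rect 505.7 337.1 14.5 71.7 3.4
px [319. 393.] n 496 mean [0.5064 0.2793 0.1114] zmax 0.2465
   top n 488 rect 507.4 324.1 98.2 11.0 88.8
```

View pics/w2.png

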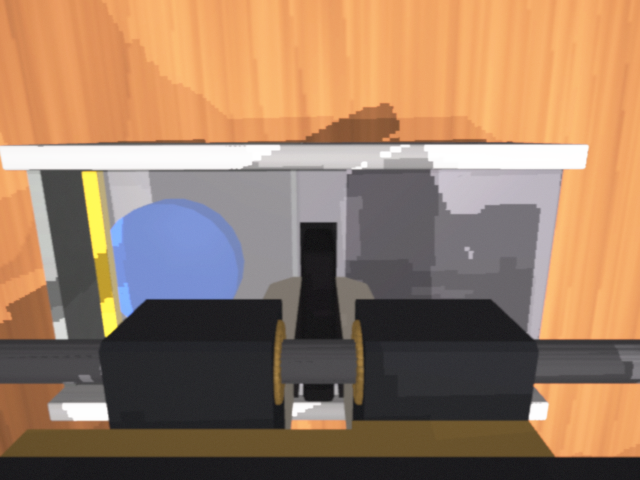

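The bar moves with the grip against about 2.7 N. The yellow edge (pixel col 92) is roughly 15 mm from the front wall (col 48), so I'll pull on slowly.

Emit:
{"op": "carry_out", "data": {
  "translation": [
    [0,-0.25,0],
    [0,-0.25,0],
    [0,-0.2,0],
    [0,-0.2,0],
    [0,-0.2,0],
    [0,-0.2,0],
    [0,-0.1,0],
    [0,-0.1,0],
    [0,0,0],
    [0,0,0]
  ],
  "rotation": [
    [0,0,0],
    [0,0,0],
    [0,0,0],
    [0,0,0],
    [0,0,0],
    [0,0,0],
    [0,0,0],
    [0,0,0],
    [0,0,0],
    [0,0,0]
  ]
}}

```text
clock: 5.2
tcp_pos: [0.4918, 0.3056, 0.1637]
tool_rot: [-180.0, 0.0, 88.5]
contact_force: [1.3, -2.4, -0.3]
width: 0.0125
grasp_force: 15.0
```

Emit:
{"op": "carry_out", "data": {
  "translation": [
    [0,-0.1,0],
    [0,-0.1,0],
    [0,-0.1,0],
    [0,-0.1,0],
    [0,-0.1,0],
    [0,-0.1,0],
    [0,0,0],
    [0,0,0],
    [0,0,0],
    [0,0,0]
  ],
  "rotation": [
    [0,0,0],
    [0,0,0],
    [0,0,0],
    [0,0,0],
    [0,0,0],
    [0,0,0],
    [0,0,0],
    [0,0,0],
    [0,0,0],
    [0,0,0]
  ]
}}

```text
clock: 6.2
tcp_pos: [0.4858, 0.3058, 0.1637]
tool_rot: [-180.0, 0.0, 88.5]
contact_force: [-0.3, -3.1, -0.0]
width: 0.012
grasp_force: 15.0
```

```bash
python3 look.py w3|head -1
```

```text
6.2 [0.4858 0.3058 0.1637] [-1.7997e+02  1.0000e-02  8.8510e+01] [-0.3 -3.1 -0. ]
```

View pics/w3.png

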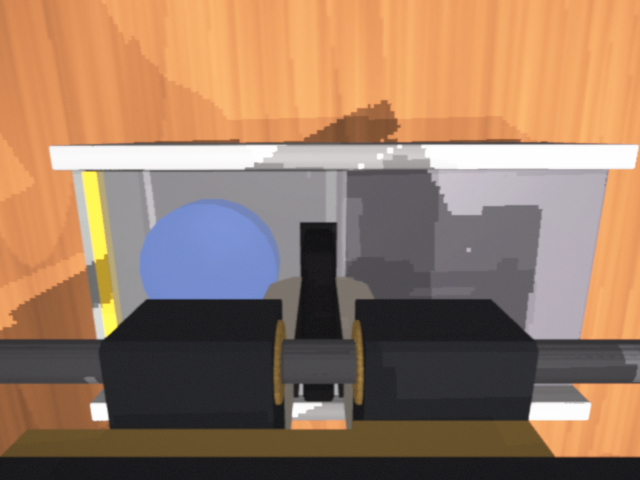

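The yellow edge (col 92) now almost meets the front wall. A little more to reach the stop.

Emit:
{"op": "carry_out", "data": {
  "translation": [
    [0,-0.1,0],
    [0,-0.1,0],
    [0,-0.1,0],
    [0,-0.1,0],
    [0,-0.1,0],
    [0,-0.1,0],
    [0,-0.1,0],
    [0,-0.1,0],
    [0,0,0],
    [0,0,0]
  ],
  "rotation": [
    [0,0,0],
    [0,0,0],
    [0,0,0],
    [0,0,0],
    [0,0,0],
    [0,0,0],
    [0,0,0],
    [0,0,0],
    [0,0,0],
    [0,0,0]
  ],
  "grip_force": 20
}}

```text
clock: 7.25
tcp_pos: [0.4797, 0.3059, 0.1638]
tool_rot: [179.8, -0.0, 88.5]
contact_force: [12.4, -4.3, -8.7]
width: 0.012
grasp_force: 20.0
```

Emit:
{"op": "carry_out", "data": {
  "translation": [
    [0,-0.1,0],
    [0,-0.1,0],
    [0,0,0],
    [0,0,0],
    [0,0,0],
    [0,0,0],
    [0,0,0],
    [0,0,0],
    [0,0,0],
    [0,0,0]
  ],
  "rotation": [
    [0,0,0],
    [0,0,0],
    [0,0,0],
    [0,0,0],
    [0,0,0],
    [0,0,0],
    [0,0,0],
    [0,0,0],
    [0,0,0],
    [0,0,0]
  ]
}}

```text
clock: 8.25
tcp_pos: [0.4794, 0.3058, 0.1639]
tool_rot: [179.6, -0.1, 88.5]
contact_force: [22.6, -2.9, -16.2]
width: 0.012
grasp_force: 20.0
```

The guard is at its stop: 22 N and no further motion. I'll relax the push, open the gripper, then rise.

Emit:
{"op": "carry_out", "data": {
  "translation": [
    [0,0.15,0],
    [0,0.15,0],
    [0,0,0],
    [0,0,0],
    [0,0,0],
    [0,0,0],
    [0,0,0],
    [0,0,0],
    [0,0,0],
    [0,0,0]
  ],
  "rotation": [
    [0,0,0],
    [0,0,0],
    [0,0,0],
    [0,0,0],
    [0,0,0],
    [0,0,0],
    [0,0,0],
    [0,0,0],
    [0,0,0],
    [0,0,0]
  ]
}}

```text
clock: 9.25
tcp_pos: [0.48, 0.3059, 0.1638]
tool_rot: [179.9, -0.0, 88.5]
contact_force: [6.2, -2.2, -4.8]
width: 0.012
grasp_force: 20.0
```

Emit:
{"op": "carry_out", "data": {
  "translation": [
    [0,0,0],
    [0,0,0],
    [0,0,0],
    [0,0,0],
    [0,0,0],
    [0,0,-0.5],
    [0,0,-2],
    [0,0,-3],
    [0,0,-4],
    [0,0,-4]
  ],
  "rotation": [
    [0,0,0],
    [0,0,0],
    [0,0,0],
    [0,0,0],
    [0,0,0],
    [0,0,0],
    [0,0,0],
    [0,0,0],
    [0,0,0],
    [0,0,0]
  ],
  "hand": 0
}}

```text
clock: 10.25
tcp_pos: [0.4786, 0.3058, 0.3001]
tool_rot: [-180.0, 0.0, 88.5]
contact_force: [0.0, -0.4, 0.5]
width: 0.0872
grasp_force: 0.0
```

```bash
python3 look.py w4
```

```text
10.25 [0.4786 0.3058 0.3001] [-1.7995e+02  2.0000e-02  8.8510e+01] [ 0.  -0.4  0.5]
px [322. 235.] n 1509 mean [0.4814 0.3077 0.1099] zmax 0.3829
   top n 1360 rect 481.2 325.0 97.7 10.8 88.9
```

View pics/w4.png

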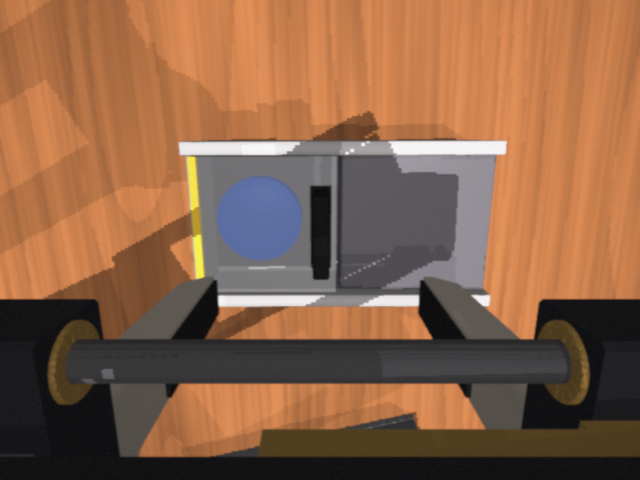

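The blue guard is shut: its yellow edge sits at the front wall (col 193) and the knob is covered. Moving to the brass box.

Emit:
{"op": "carry_out", "data": {
  "translation": [
    [-2.2,0.3,0],
    [-4,0.4,0],
    [-4.4,0.4,0],
    [-4.4,0.4,0],
    [-4.4,0.4,0],
    [-4.4,0.4,0],
    [-4.2,0.4,0],
    [-3.2,0.4,0],
    [0,0,0],
    [0,0,0]
  ],
  "rotation": [
    [0,0,0],
    [0,0,0],
    [0,0,0],
    [0,0,0],
    [0,0,0],
    [0,0,0],
    [0,0,0],
    [0,0,0],
    [0,0,-0.13],
    [0,0,-0.125]
  ]
}}

```text
clock: 11.3
tcp_pos: [0.5019, -0.008, 0.299]
tool_rot: [180.0, 0.0, 103.3]
contact_force: [0.3, 0.2, -0.3]
width: 0.0929
grasp_force: 0.0
```

Emit:
{"op": "carry_out", "data": {
  "translation": [
    [0,0,0],
    [0,0,0],
    [0,0,0],
    [0,0,0],
    [0,0,0],
    [0,0,0],
    [0,0,0],
    [0,0,0],
    [0,0,0],
    [0,0,0]
  ],
  "rotation": [
    [0,0,0],
    [0,0,0],
    [0,0,0],
    [0,0,0],
    [0,0,0],
    [0,0,0],
    [0,0,0],
    [0,0,0],
    [0,0,0],
    [0,0,0]
  ]
}}

```text
clock: 12.3
tcp_pos: [0.5019, -0.0067, 0.2987]
tool_rot: [180.0, 0.0, 103.1]
contact_force: [-0.3, -0.6, -0.6]
width: 0.093
grasp_force: 0.0
```

```bash
python3 look.py w5
```

```text
12.3 [ 0.5019 -0.0067  0.2987] [180.     0.   103.12] [-0.3 -0.6 -0.6]
px [318. 228.] n 1570 mean [5.003e-01 3.000e-04 1.109e-01] zmax 0.3816
   top n 1434 rect 496.5 14.5 11.1 92.0 13.4
```

View pics/w5.png

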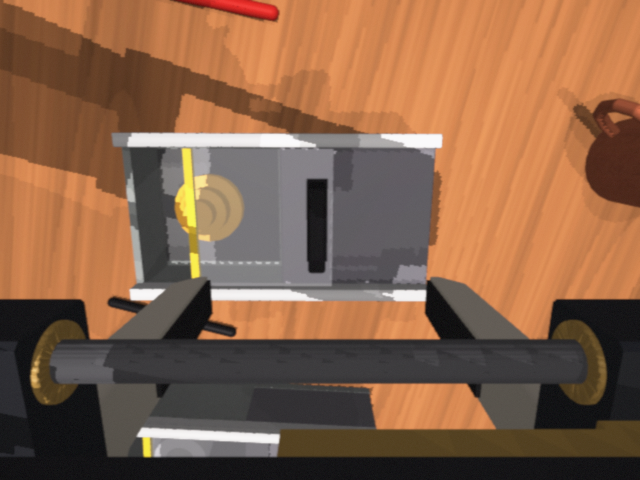

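The brass fitting is confirmed under this guard, with the bar at pixel (317,225). It needs a 5 mm shift along the bar, so I'll descend and grip.

Emit:
{"op": "carry_out", "data": {
  "translation": [
    [0.5,0,1.5],
    [0,0,2.5],
    [0,0,3],
    [0,0,3],
    [0,0,2],
    [0,0,1.1],
    [0,0,0.5],
    [0,0,0],
    [0,0,0],
    [0,0,0]
  ],
  "rotation": [
    [0,0,0],
    [0,0,0],
    [0,0,0],
    [0,0,0],
    [0,0,0],
    [0,0,0],
    [0,0,0],
    [0,0,0],
    [0,0,0],
    [0,0,0]
  ]
}}

```text
clock: 13.35
tcp_pos: [0.5016, -0.0019, 0.164]
tool_rot: [179.9, 0.0, 103.1]
contact_force: [0.1, 0.0, 0.1]
width: 0.0927
grasp_force: 0.0
```

Emit:
{"op": "carry_out", "data": {
  "translation": [
    [0,0,0],
    [0,0,0],
    [0,0,0],
    [0,0,0],
    [0,0,0],
    [0,0,0],
    [0,0,0],
    [0,0,0],
    [0,0,0],
    [0,0,0]
  ],
  "rotation": [
    [0,0,0],
    [0,0,0],
    [0,0,0],
    [0,0,0],
    [0,0,0],
    [0,0,0],
    [0,0,0],
    [0,0,0],
    [0,0,0],
    [0,0,0]
  ],
  "hand": 1,
  "grip_force": 20
}}

```text
clock: 14.35
tcp_pos: [0.5008, -0.0018, 0.1627]
tool_rot: [-180.0, -0.0, 103.1]
contact_force: [0.1, 0.2, 0.2]
width: 0.0176
grasp_force: 0.0
```

Emit:
{"op": "carry_out", "data": {
  "translation": [
    [0,0,0],
    [0,0,0],
    [0,0,0],
    [0,0.3,0],
    [0,0.6,0],
    [0,0.8,0],
    [0,0.8,0],
    [0,0.7,0],
    [0,0.5,0],
    [0,0.3,0]
  ],
  "rotation": [
    [0,0,0],
    [0,0,0],
    [0,0,0],
    [0,0,0],
    [0,0,0],
    [0,0,0],
    [0,0,0],
    [0,0,0],
    [0,0,0],
    [0,0,0]
  ]
}}

```text
clock: 15.35
tcp_pos: [0.5403, 0.0073, 0.1627]
tool_rot: [180.0, 0.0, 103.1]
contact_force: [-3.0, -2.7, 1.1]
width: 0.0122
grasp_force: 20.0
```

```bash
python3 look.py w6|head -1
```

```text
15.35 [0.5403 0.0073 0.1627] [1.8000e+02 1.0000e-02 1.0313e+02] [-3.  -2.7  1.1]
```

View pics/w6.png

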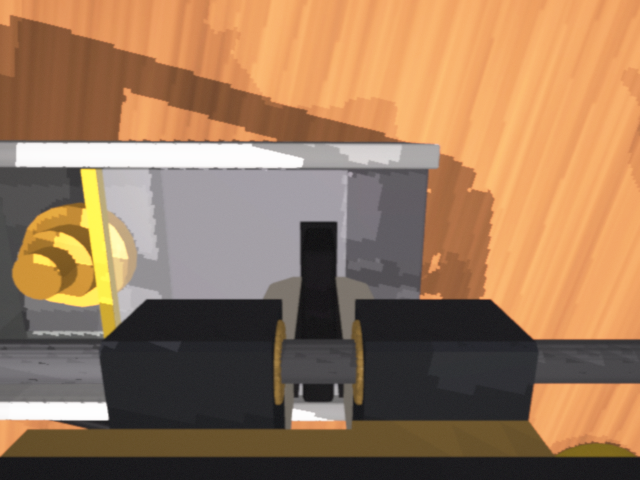

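The brass guard moves with the grip: the bar is at col 318 and the rail end at col 438, leaving about 12-14 mm. Continuing.

Emit:
{"op": "carry_out", "data": {
  "translation": [
    [0,0.2,0],
    [0,0.2,0],
    [0,0.2,0],
    [0,0.1,0],
    [0,0.1,0],
    [0,0.1,0],
    [0,0.1,0],
    [0,0.1,0],
    [0,0,0],
    [0,0,0]
  ],
  "rotation": [
    [0,0,0],
    [0,0,0],
    [0,0,0],
    [0,0,0],
    [0,0,0],
    [0,0,0],
    [0,0,0],
    [0,0,0],
    [0,0,0],
    [0,0,0]
  ]
}}

```text
clock: 16.4
tcp_pos: [0.5506, 0.0097, 0.1627]
tool_rot: [180.0, 0.0, 103.1]
contact_force: [0.0, -3.7, 0.1]
width: 0.0121
grasp_force: 20.0
```

Emit:
{"op": "carry_out", "data": {
  "translation": [
    [0,0.1,0],
    [0,0.1,0],
    [0,0.1,0],
    [0,0.1,0],
    [0,0.1,0],
    [0,0,0],
    [0,0,0],
    [0,0,0],
    [0,0,0],
    [0,0,0]
  ],
  "rotation": [
    [0,0,0],
    [0,0,0],
    [0,0,0],
    [0,0,0],
    [0,0,0],
    [0,0,0],
    [0,0,0],
    [0,0,0],
    [0,0,0],
    [0,0,0]
  ]
}}

```text
clock: 17.4
tcp_pos: [0.5536, 0.0104, 0.1626]
tool_rot: [-179.7, -0.0, 103.1]
contact_force: [-13.3, -8.0, 9.4]
width: 0.012
grasp_force: 20.0
```

Emit:
{"op": "carry_out", "data": {
  "translation": [
    [0,0.1,0],
    [0,0.1,0],
    [0,0,0],
    [0,0,0],
    [0,0,0],
    [0,-0.15,0],
    [0,-0.15,0],
    [0,0,0],
    [0,0,0],
    [0,0,0]
  ],
  "rotation": [
    [0,0,0],
    [0,0,0],
    [0,0,0],
    [0,0,0],
    [0,0,0],
    [0,0,0],
    [0,0,0],
    [0,0,0],
    [0,0,0],
    [0,0,0]
  ]
}}

```text
clock: 18.4
tcp_pos: [0.5534, 0.0103, 0.1626]
tool_rot: [-179.8, -0.0, 103.1]
contact_force: [-8.3, -6.2, 5.2]
width: 0.0118
grasp_force: 20.0
```

Emit:
{"op": "carry_out", "data": {
  "translation": [
    [0,0,0],
    [0,0,0],
    [0,0,0],
    [0,0,0],
    [0,0,0],
    [0,0,-0.5],
    [0,0,-2],
    [0,0,-3],
    [0,0,-4],
    [0,0,-4]
  ],
  "rotation": [
    [0,0,0],
    [0,0,0],
    [0,0,0],
    [0,0,0],
    [0,0,0],
    [0,0,0],
    [0,0,0],
    [0,0,0],
    [0,0,0],
    [0,0,0]
  ],
  "hand": 0
}}

```text
clock: 19.4
tcp_pos: [0.5539, 0.0107, 0.2991]
tool_rot: [-180.0, -0.0, 103.1]
contact_force: [1.4, 0.5, 1.0]
width: 0.0869
grasp_force: 0.0
```

```bash
python3 look.py w7; python3 - <<'E'
from bench import eyes
import cv2
p,d=eyes.get_image('side');cv2.imwrite('pics/s7.png',p[:,:,::-1])
a=cv2.imread('pics/w7.png');cv2.imwrite('pics/both.png',cv2.resize(cv2.vconcat([a[100:320],p[100:400,:,::-1]]),(640,520)))
E
```

```text
19.4 [0.5539 0.0107 0.2991] [-1.7996e+02 -2.0000e-02  1.0312e+02] [1.4 0.5 1. ]
px [318. 235.] n 1547 mean [0.5538 0.013  0.1097] zmax 0.3819
   top n 1396 rect 549.9 29.6 11.1 97.1 12.9
```

View pics/both.png

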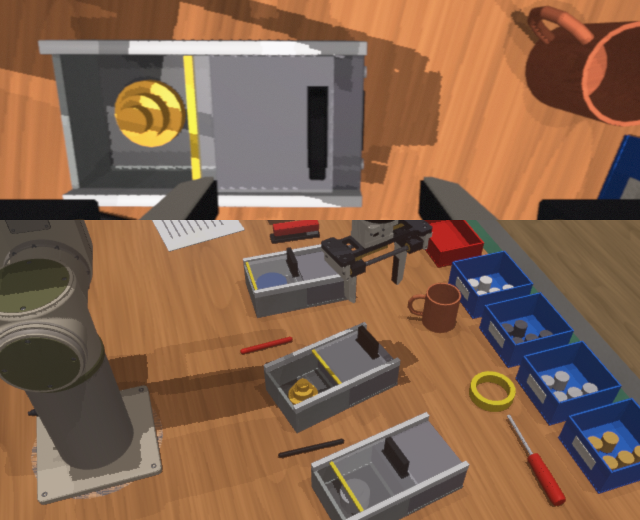

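The brass guard is fully open with the fitting clear (top view, yellow edge at col 193). The blue guard is still shut, and the gripper is clear of everything. Handing in.

```bash
python3 -c "
from bench import order;print(order.hand_in())"
```

```text
the job is handed in; nothing more can be done
None
```

The blue knob's guard was slid fully shut first, then the brass fitting's guard fully open, each to its stop; the gripper let go of both and the job was handed in at about 19.5 s (no verdict was shown).

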